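Stand a slumped tube up in its bin and strap it

ROBOT

A 7-joint arm with a two-finger parallel gripper is mounted at the origin on a cart in front of the work surface, level with it; the furniture and walls round the work are solid. World frame = base frame: x ahead of the robot, y to its left, z up, the work surface at z = 0. Lengths are in m, angles in rad, forces in N, time in s.
With the tool pointing down it reaches from about 0.4 to 0.875 m from the base axis. Payload 6.5 kg.
Tool frame: the origin (TCP) lies between the finger pads; the fingertips stand 11 mm ahead of it and the grasp point (between the pads) lies 8 mm behind it (robot.tip_reach is the distance from the TCP to the fingertips, in m); z points along the fingers, y is the direction in which the jaws open and shut (so a half turn about z gives the same grasp; the last joint's range is limited). The gripper opens to 85 mm and grips with 20 to 120 N. Pads are 22 mm wide; open, the fingers measure 114 mm over their backs; the gripper's body (76 mm by 85 mm) begins 54 mm behind the grasp point. The pads swing forward as they close: fully open they stand 13 mm farther back than shut.
Start: joints at [1.26, 0.536, -0.004, 1.538, 0.003, 1.067, -0.071], TCP at [0.158, -0.631, 0.242] pointing down, gripper open.
Joint ranges: [-2.7, 2.7], [-0.37, 2.16], [-1.27, 1.26], [0.24, 2.4], [-1.31, 4.45], [0.19, 1.91], [-2.76, 2.76]. Speed limits (rad/s): [2.39, 2.39, 3.14, 3.14, 3.14, 3.14, 3.14].

INTERFACE

Orientations are given as a rotation vector (axis times angle).
In Python, from workcell import robot, command_gripper, planner, eyes, finish_job gives the robot as it stands. Calls block until the motion is done:
- robot.goto(position, orientation): joint-space move of the TCP to a pose.
- robot.move_linear(position, attitude=None, vel=0.15, until_force=None): straight line of the TCP; attitude=None keeps the orientation; vel is the mean speed in m/s. With until_force (N) it stops when the force on the tool has changed by that much, and returns True; else False.
- robot.movej(angles): joint-space move.
- command_gripper(opening): finger opening in m; the grip force is fixed at half the most; returns when the fingers have stopped.
- robot.wait(seconds).
- planner.ik(position, orientation): joint angles nearest the present ones, or None.
- robot.get_state(): the state.
- eyes.snapshot(name): name is "scene" or "top"; returns the picture (384x512x3 uint8, red, green, blue); there is no depth.
- eyes.camera_info(name): a dict with "fx", "fy", "cx", "cy" (pixels), "R" (3x3) and "t" (3): a world point X has camera coordinates R X + t. Camera axes: x right, y down, z forward; pixel columns grow to the right and rows downward; lengths in m; the calibration is good to about 2 mm. A picture is of the moment at which its call begins. camera_info takes no time and is no camera call.
A pose or a line that the arm cannot do raises robot.MotionError and nothing moves.
- finish_job(): hands the job in, once; it reports no verdict.
The state is a dict: "time": time; "joint_pos": joint angles; "joint_velocities": joint speeds; "joint_torque": joint torques, N m; "tcp_pos": TCP position; "orientation": TCP orientation; "ft_force": force on the tool from outside, world axes, zero at the start; "moment": the same for the moment, N m; "gripper_width": finger opening in m.
Only numpy, scipy, OpenCV 4.12 (cv2) and the standard library are available. Lean on these libraries where they do the work, as an engineer would, in place of code of your own. Each camera call takes 0.05 s, during which the arm holds its last target. There are 200 camera calls.

TASK

The copper tube has slumped over in the deep plywood bin. If the blue strap lies over it, swing that aside first; then tip the tube up, keeping its foot inside the bin, so that it stands upright on the bin floor in the V-groove, and finally swing the strap fully shut in front of it by its black knob. Leave the things that stand around the bin where they are.

Things in the scene. Friction and masses are not known exactly. Their poses are not given: they have to be found in the camera images.
- bin: Fixed plywood bin, open on top. Outside x -60 to +64 mm, y -70 to +70, rim 75 mm above the bench; floor 5 mm thick, walls 5 mm. Origin on the bench, z up, +x to its back, away from the robot (turned up to 24 degrees). Free inside: x -55 to +20, y -65 to +65. From x = +20 to its back it is filled up to the rim by an aluminium V-block; a 9 mm stop pin stands 10 mm above it at x 37.5, y -50.
- groove_floor (a point): Point on the bin floor (5 mm above the bench; bin x +40.4 mm, y 0) where the middle of the tube's foot stands when seated in the V-groove; the tube's centre is then 75 mm above it. The groove is an upright 90 degree V in the V-block, from the floor to the rim, open to -x: mouth 72 mm wide at bin x +20, bottom line of the V at x +56, y 0. Axes as bin.
- tube_center (a point): Centre of the loose copper tube: 22 mm diameter, 150 mm long, flat ends, about 0.12 kg. Its own y axis runs along it from foot to top. It starts with its foot low in the bin by the near (-x) wall and slopes up the bin's +x way at about 36 degrees, resting in the top of the V-groove, sticking out about 45 mm over the bin's back; seen from above up to about 9 degrees off the bin's x.
- tube_foot (a point): Centre of the tube's lower end face, in the bin (75 mm from tube_center).
- tube_top (a point): Centre of the tube's upper end face (75 mm from tube_center).
- knob (a point): Point on the axis of the strap's upright black knob (14 mm diameter, from 89 to 125 mm above the bench, with a 16 mm round blue foot below); the point is 107 mm above the bench and 95 mm from the strap's hinge axis. Pinch or push it.
- hinge (a point): Point on the strap's upright hinge axis, on top of the V-block at bin x +24, y +45 mm, 84 mm above the bench. Its steel head is 16 mm across and reaches 95 mm above the bench.
- strap (a joint): Angle (rad) of the blue strap, a bar 7 mm thick, 79 to 89 mm above the bench, just over the rim. 0 = shut, across the groove's mouth with 2 mm play to a seated tube, knob at bin x 24, y -50 mm. It grows as it opens: knob at bin x = 24 - 95 sin(angle), y = 45 - 95 cos(angle); stop at 2.9. Starts at 0.6 to 2.7 (below about 2 it lies over the tube, in the way); stays where it is left, about 0.5 N at the knob moves it.
- bottle_center (a point): Centre of a bystander: white glue bottle with orange nozzle, 30 x 42 mm, 122 mm tall, standing, loose on the bench beside the bin. Not to be disturbed.
- jar_center (a point): Centre of a bystander: amber jar with black lid, 56 mm across, 78 mm tall, standing, loose on the bench beside the bin. Not to be disturbed.
- spool_center (a point): Centre of a bystander: spool of copper wire, 48 mm across, 30 mm tall, standing, loose on the bench beside the bin. Not to be disturbed.
- wood_center (a point): Centre of a bystander: wooden block, 45 x 90 mm (own x, y), 40 mm tall, loose on the bench beside the bin. Not to be disturbed.
- tin_center (a point): Centre of a bystander: round tin with red lid, 65 mm across, 24 mm tall, loose on the bench beside the bin. Not to be disturbed.
Mind the look-alikes: they are no part of the job. Of the things that look like the part that bears tube_center, the middle-sized one is meant.

How it is judged:
By the outcome, as a careful person would: the job done as asked, in the order asked, and still so for the second after the job is handed in, with the robot touching nothing.
It also fails if it takes over 59 s, if anything falls off the work surface, if the arm or the gripper's body presses on something with over 40 N, if the wrist force passes 120 N, or if a joint passes its speed limit or range.

## Working session

There is one attempt and no reset: what is moved stays moved. The work goes in short steps, each a Python script; the robot and the scene stay as the last script left them, time stands still between calls to the robot, and variables do not carry over. Pictures are saved under pics/ and viewed, about 8 in all and at most 12, crops included, and the job is handed in when it is done.

```bash
ls; mkdir -p pics; python3 - <<'E'
from workcell import robot, eyes
import cv2
for n in("scene","top"):
    im=eyes.snapshot(n); cv2.imwrite(f"pics/{n}0.png",cv2.resize(im[:,:,::-1],(800,600),interpolation=cv2.INTER_CUBIC)); cv2.imwrite(f"{n}_raw0.png",im[:,:,::-1])
    c=eyes.camera_info(n); print(n,c)
s=robot.get_state();print(s['time'],s['tcp_pos'],s['orientation'],s['gripper_width'])
E
```

```text
pics
scene {'fx': 355.2518613032274, 'fy': 355.2518613032274, 'cx': 256.22631682445984, 'cy': 188.54372753771702, 'R': array([[ 0.97897624, -0.20315249, -0.01829154],
       [-0.16620722, -0.74251563, -0.64888034],
       [ 0.1182399 ,  0.63827863, -0.76067057]]), 't': array([-0.54359412,  0.11551912,  1.24983525])}
top {'fx': 429.4434390372311, 'fy': 429.4434390372311, 'cx': 259.4417874166374, 'cy': 185.15206237351123, 'R': array([[ 0.01639823, -0.9998505 ,  0.00548408],
       [-0.98248228, -0.01713119, -0.18556697],
       [ 0.18563317, -0.00234504, -0.98261632]]), 't': array([-0.04977305,  0.56111083,  1.17142974])}
0.1 [ 0.15738043 -0.63007143  0.24149797] [-3.11651325e+00 -3.83465370e-01  4.97521771e-04] 0.08534254201274366
```

View pics/scene0.png

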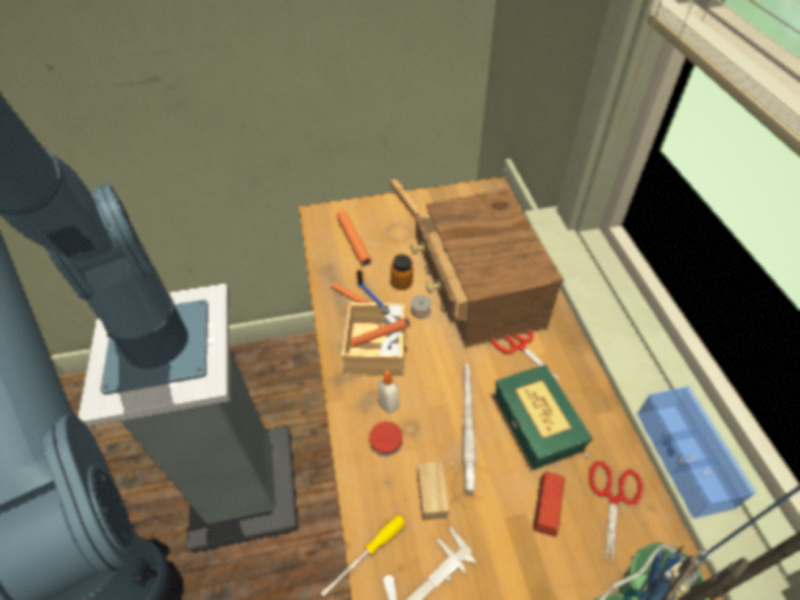

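View pics/top0.png

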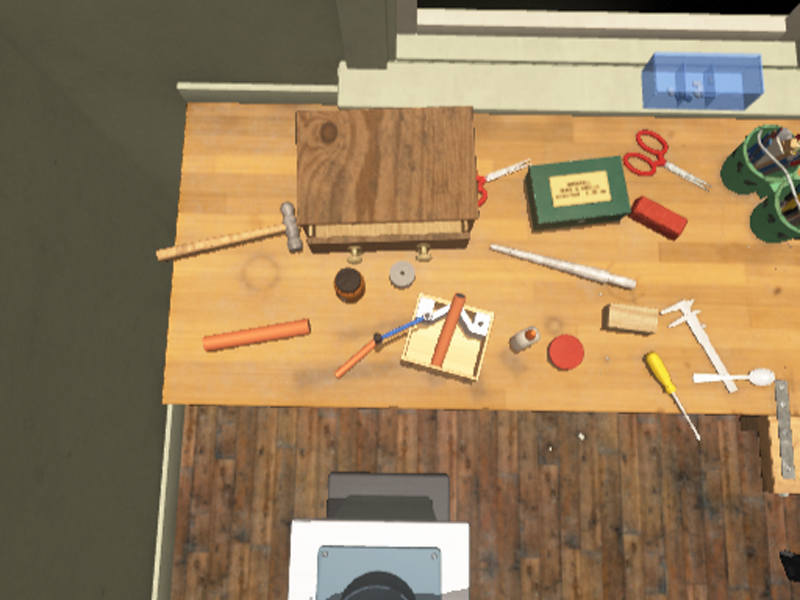

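The tube lies in the bin pointing to upper right at (448,330) in the top view. The strap (hinge ~(428,315), knob ~(378,338)) points away from the bin, to its +y side. I'll zoom in on both views.

```bash
python3 - <<'E'
import cv2,numpy as np
a=cv2.imread("top_raw0.png")[178:250,210:330]; b=cv2.imread("scene_raw0.png")[160:245,205:285]
A=cv2.resize(a,None,fx=6,fy=6,interpolation=cv2.INTER_CUBIC); cv2.imwrite("pics/topz.png",A)
B=cv2.resize(b,None,fx=7,fy=7,interpolation=cv2.INTER_CUBIC); cv2.imwrite("pics/scz.png",B); print(A.shape,B.shape)
E
```

```text
(432, 720, 3) (595, 560, 3)
```

View pics/topz.png

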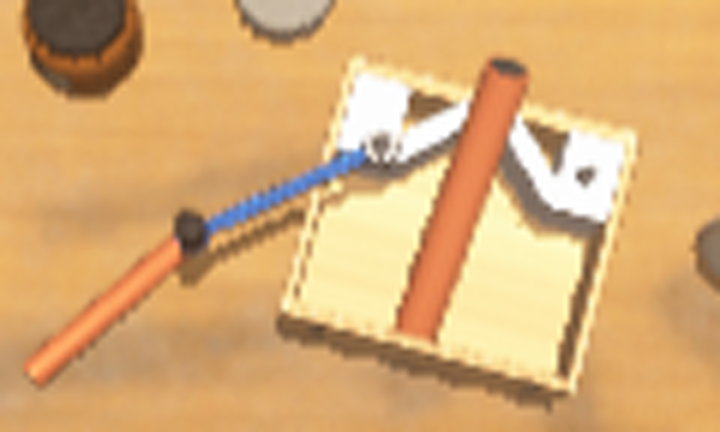

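View pics/scz.png

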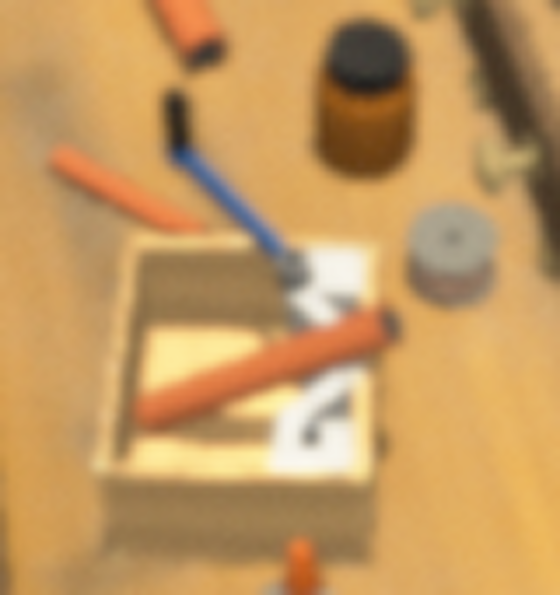

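Zoom: in the top view the tube runs from about (418,335) at its foot to (506,68) at its top. The hinge is at (380,143), the knob at (190,228), the stop pin at (586,175), and the rim corners at (355,62), (632,135), (573,388) and (283,318). The scene crop agrees, with the knob at (178,120) and the tube from (150,410) to (388,325). The strap is already at about 2.5 rad, so it isn't over the tube. Next I'll measure.

```bash
cat > h.py <<'E'
import numpy as np,cv2
from workcell import eyes
C={n:eyes.camera_info(n) for n in("scene","top")}
def ray(n,p):
    c=C[n]; d=c["R"].T@np.array([(p[0]-c["cx"])/c["fx"],(p[1]-c["cy"])/c["fy"],1.]); return -c["R"].T@c["t"],d/np.linalg.norm(d)
def onz(n,p,z): o,d=ray(n,p); return o+d*(z-o[2])/d[2]
def tri(pt,ps):
    A=np.zeros((3,3));b=np.zeros(3)
    rs=[ray("top",pt),ray("scene",ps)]
    for o,d in rs: P=np.eye(3)-np.outer(d,d);A+=P;b+=P@o
    X=np.linalg.solve(A,b); return X,max(np.linalg.norm((np.eye(3)-np.outer(d,d))@(X-o)) for o,d in rs)
def proj(n,X): c=C[n]; q=c["R"]@np.asarray(X)+c["t"]; return np.array([c["fx"]*q[0]/q[2]+c["cx"],c["fy"]*q[1]/q[2]+c["cy"]])
def tubeaxis(im,roi):  # BGR; roi x0,y0,x1,y1 -> axis ends, contour px
    x0,y0,x1,y1=roi; h=cv2.cvtColor(im[y0:y1,x0:x1],cv2.COLOR_BGR2HSV)
    m=cv2.inRange(h,(0,120,70),(11,255,255)); cs,_=cv2.findContours(m,cv2.RETR_EXTERNAL,cv2.CHAIN_APPROX_NONE)
    c=max(cs,key=cv2.contourArea); (cx,cy),(w,l),a=cv2.minAreaRect(c)
    u=np.array([np.cos(np.radians(a)),np.sin(np.radians(a))])
    if w<l: u=np.array([-u[1],u[0]]); w,l=l,w
    ctr=np.array([cx+x0,cy+y0]); return ctr-u*w/2,ctr+u*w/2,(w+1,l+1),cv2.contourArea(c)
tz=lambda u,v:np.array([210+(u+.5)/6-.5,178+(v+.5)/6-.5]); sz=lambda u,v:np.array([205+(u+.5)/7-.5,160+(v+.5)/7-.5])
E
cat > m.py <<'E'
from h import *
np.set_printoptions(precision=4,suppress=True)
T=cv2.imread("top_raw0.png");S=cv2.imread("scene_raw0.png")
# rim corners (back+y, back-y, front-y, front+y): top, scene
tp=[tz(355,62),tz(634,135),tz(573,390),tz(283,316)]; sp=[sz(378,243),sz(370,478),sz(100,468),sz(128,238)]
for a,b in zip(tp,sp): print("corner",*tri(a,b))
loc=np.array([[.064,.07],[.064,-.07],[-.06,-.07],[-.06,.07]])
for nm,P in (("top",tp),("scene",sp)):
    W=np.array([onz(nm,a,.075)[:2] for a in P])
    q=loc-loc.mean(0);w=W-W.mean(0); yaw=np.arctan2((q[:,0]*w[:,1]-q[:,1]*w[:,0]).sum(),(q*w).sum())
    R=np.array([[np.cos(yaw),-np.sin(yaw)],[np.sin(yaw),np.cos(yaw)]]); o=W.mean(0)-R@loc.mean(0)
    print(nm,"bin",o,np.degrees(yaw),"res",W-(loc@R.T+o))
k,e=tri(tz(190,218),sz(175,96)); print("knob top",k,e)
k,e=tri(tz(380,140),sz(291,262)); print("hinge top",k,e)
for nm,im,roi in(("top",T,(270,184,302,240)),("scene",S,(222,200,262,224))): print(nm,tubeaxis(im,roi))
E
python3 m.py
```

```text
corner [ 0.5501 -0.0662  0.0821] 0.0011533865110939041
corner [ 0.5189 -0.1959  0.0764] 0.0010377477212023427
corner [ 0.4004 -0.1668  0.0805] 0.0004164885056772454
corner [ 0.432  -0.0349  0.0804] 0.0007601134021605582
top bin [ 0.4731 -0.1157] -13.90552286064945 res [[-0.0018 -0.0032]
 [-0.0003  0.0029]
 [ 0.0022  0.0018]
 [-0.0001 -0.0016]]
scene bin [ 0.4746 -0.1115] -13.97671087075023 res [[-0.0012 -0.0011]
 [ 0.0003  0.0001]
 [ 0.0013  0.0021]
 [-0.0004 -0.0011]]
knob top [0.4678 0.0064 0.1315] 0.0014039771847299248
hinge top [ 0.5086 -0.0778  0.0942] 0.0022144095464553927
top (array([294.2538, 189.0308]), array([278.7462, 232.9692]), (47.594810485839844, 8.599392414093018), 291.0)
scene (array([259.5069, 205.6849]), array([224.3288, 218.8767]), (38.570213317871094, 6.61797571182251), 132.0)
```

```bash
cat > m2.py <<'E'
from h import *
np.set_printoptions(precision=4,suppress=True)
yaw=np.radians(-13.94);B=np.array([.4738,-.1136]);R=np.array([[np.cos(yaw),-np.sin(yaw)],[np.sin(yaw),np.cos(yaw)]])
T=cv2.imread("top_raw0.png");S=cv2.imread("scene_raw0.png")
at,bt,*_=tubeaxis(T,(270,184,302,240)); as_,bs,*_=tubeaxis(S,(222,200,262,224))
o1=ray("top",at)[0];n1=np.cross(ray("top",at)[1],ray("top",bt)[1]);o2=ray("scene",as_)[0];n2=np.cross(ray("scene",as_)[1],ray("scene",bs)[1])
n1/=np.linalg.norm(n1);n2/=np.linalg.norm(n2)
d=np.cross(n1,n2);d/=np.linalg.norm(d);d*=np.sign(d[2])
p=np.linalg.lstsq(np.array([n1,n2,d]),np.array([n1@o1,n2@o2,0]),rcond=None)[0]
inb=lambda X:np.r_[R.T@(X[:2]-B),X[2]]
print("d",d,"slope",np.degrees(np.arcsin(d[2])),"az in bin",np.degrees(np.arctan2(d[1],d[0])-yaw))
for n,q in(("top",at),("top",bt),("scene",as_),("scene",bs)):
    o,r=ray(n,q); s,_=np.linalg.lstsq(np.array([d,-r]).T,o-p,rcond=None)[0]; X=p+s*d; print(n,"end s",s,X,"bin",inb(X))
for nm,X in(("knobtop",[.4678,.0064,.1315]),("hinge",[.5086,-.0778,.0942])): print(nm,inb(np.array(X)))
for n,q,z in(("top",tz(190,218),.125),("scene",sz(175,96),.125),("top",tz(380,140),.095),("scene",sz(291,262),.095),("top",tz(586,175),.085),("scene",sz(311,430),.085)):X=onz(n,q,z);print(n,z,X,inb(X))
E
python3 m2.py
```

```text
d [ 0.768  -0.2509  0.5893] slope 36.10866292075467 az in bin -4.150162882977546
top end s 0.5145515135582063 [ 0.5421 -0.1347  0.1093] bin [ 0.0714 -0.0041  0.1093]
top end s 0.36758948880462855 [ 0.4292 -0.0979  0.0227] bin [-0.047   0.0045  0.0227]
scene end s 0.5121480208879515 [ 0.5403 -0.1341  0.1079] bin [ 0.0694 -0.0039  0.1079]
scene end s 0.35993244515291917 [ 0.4234 -0.0959  0.0182] bin [-0.0532  0.005   0.0182]
knobtop [-0.0347  0.115   0.1315]
hinge [0.0252 0.0431 0.0942]
top 0.125 [0.47   0.0067 0.125 ] [-0.0327  0.1159  0.125 ]
scene 0.125 [0.4668 0.0123 0.125 ] [-0.0371  0.1205  0.125 ]
top 0.095 [ 0.5107 -0.0777  0.095 ] [0.0272 0.0437 0.095 ]
scene 0.095 [ 0.5063 -0.0788  0.095 ] [0.0231 0.0416 0.095 ]
top 0.085 [ 0.4976 -0.1726  0.085 ] [ 0.0373 -0.0515  0.085 ]
scene 0.085 [ 0.498  -0.1699  0.085 ] [ 0.0371 -0.0488  0.085 ]
```

```bash
cat > plan.py <<'E'
from h import *
from scipy.spatial.transform import Rotation as Rn
yaw=np.radians(-13.94);B=np.array([.4738,-.1136]);R=np.array([[np.cos(yaw),-np.sin(yaw)],[np.sin(yaw),np.cos(yaw)]])
w=lambda x,y,z:np.r_[R@np.array([x,y])+B,z]
F0=np.array([.4260,-.0970,.0155]);T0=np.array([.5412,-.1344,.1043]);d0=(T0-F0)/np.linalg.norm(T0-F0)
th0=np.arcsin(d0[2]);az0=np.arctan2(d0[1],d0[0]);OFF=.004
def att(az,be,sg=-1):
    h=np.array([np.cos(az),np.sin(az),0]);z=np.cos(be)*h-np.sin(be)*np.array([0,0,1.]);y=sg*np.cross([0,0,1.],h)
    return Rn.from_matrix(np.array([np.cross(y,z),y,z]).T).as_rotvec(),z
def tubepose(th,S,tau,sg,margin=.003,dz=.004,dx=0):
    f=(th-th0)/(np.pi/2-th0);az=az0+f*(yaw-az0)
    xc=.056-np.hypot(.011/np.sin(th),.011)-margin+dx; zf=.005+.011*np.cos(th)+dz
    c=w(xc,0,.075);h=np.array([np.cos(az),np.sin(az),0]);d=np.cos(th)*h+np.sin(th)*np.array([0,0,1.])
    Fp=c-d*(.075-zf)/np.sin(th); o,z=att(az,np.pi/2+tau-(th-th0),sg); return Fp+S*d+OFF*z,o,Fp
def grasp(S,tau,sg,back=0):
    o,z=att(az0,np.pi/2+tau,sg); return F0+S*d0+(OFF-back)*z,o
def knob(a,z,sg):
    p=w(.024-.095*np.sin(a),.045-.095*np.cos(a),z); az=yaw-a  # jaws tangential: strap at angle a turns by -a
    o,_=att(az+np.pi/2,np.pi/2,sg); return p,o
E
python3 - <<'E'
from plan import *
from workcell import planner
fm=lambda q:"None" if q is None else np.round(q,2)
print(np.degrees([th0,az0]))
for tau in(0,.2,.4):
  for sg in(-1,1):
    L=[planner.ik(*grasp(.138,tau,sg,.08))]+[planner.ik(*tubepose(t,.138,tau,sg)[:2]) for t in np.linspace(th0,np.pi/2,5)]
    print(tau,sg,[fm(q) for q in (L if tau==.2 else L[::5])])
for sg in(-1,1):
    print([fm(planner.ik(*knob(a,.107,sg))) for a in(2.46,1.2,0)])
E
```

```text
[ 36.24751154 -17.98616599]
0 -1 [array([ 0.28,  0.46, -0.16,  1.86,  0.09,  0.83, -1.81]), 'None']
0 1 [array([ 0.68,  0.55, -0.69,  1.84,  0.43,  0.91,  1.05]), 'None']
0.2 -1 [array([ 0.26,  0.59, -0.11,  1.66,  0.03,  1.1 , -1.74]), array([ 0.24,  0.67, -0.08,  1.73,  0.03,  0.94, -1.74]), array([ 0.24,  0.54, -0.11,  1.89,  0.09,  0.68, -1.79]), array([ 0.18,  0.42, -0.05,  2.09,  0.17,  0.36, -1.86]), 'None', 'None']
0.2 1 [array([ 0.65,  0.69, -0.69,  1.63,  0.4 ,  1.18,  1.1 ]), array([ 0.63,  0.78, -0.66,  1.7 ,  0.46,  1.04,  1.05]), array([ 0.65,  0.64, -0.66,  1.87,  0.55,  0.79,  0.97]), array([ 0.65,  0.5 , -0.63,  2.07,  0.75,  0.5 ,  0.77]), array([ 0.48,  0.39, -0.42,  2.28,  1.59,  0.22, -0.1 ]), 'None']
0.4 -1 [array([ 0.23,  0.73, -0.06,  1.45, -0.01,  1.36, -1.7 ]), array([ 0.42,  0.36, -0.35,  2.35,  1.98,  0.2 ,  2.65])]
0.4 1 [array([ 0.61,  0.84, -0.69,  1.42,  0.38,  1.44,  1.13]), array([ 0.45,  0.36, -0.39,  2.34,  1.95,  0.21, -0.46])]
[array([-0.81,  0.64,  0.9 ,  2.14, -0.78,  0.73, -2.09]), array([ 0.34,  0.41, -0.28,  2.2 ,  0.21,  0.56, -1.54]), array([ 0.58,  0.55, -0.42,  1.97,  0.34,  0.69, -0.3 ])]
[array([ 0.42,  0.54, -0.67,  2.08,  0.52,  0.69, -0.15]), array([ 0.75,  0.51, -0.78,  2.18,  0.59,  0.67,  1.26]), array([-0.52,  0.83,  1.09,  2.04, -0.96,  0.92, -2.27])]
```

```bash
python3 - <<'E'
from plan import *
from workcell import planner
fm=lambda q:"None" if q is None else np.round(q,2)
for tau in(.5,.65):
  for sg in(-1,1):
    print(tau,sg);[print("  ",fm(q)) for q in [planner.ik(*grasp(.136,tau,sg,.08))]+[planner.ik(*tubepose(t,.136,tau,sg)[:2]) for t in np.linspace(th0,np.pi/2,5)]]
E
```

```text
0.5 -1
   [ 0.22  0.81 -0.04  1.35 -0.03  1.48 -1.69]
   [ 0.22  0.84 -0.05  1.48 -0.03  1.32 -1.69]
   [ 0.24  0.69 -0.08  1.64  0.02  1.07 -1.72]
   [ 0.25  0.54 -0.13  1.85  0.09  0.79 -1.76]
   [ 0.24  0.41 -0.13  2.07  0.17  0.47 -1.85]
   None
0.5 1
   [ 0.59  0.92 -0.69  1.32  0.37  1.56  1.14]
   [ 0.6   0.95 -0.67  1.45  0.4   1.41  1.11]
   [ 0.63  0.8  -0.67  1.62  0.43  1.17  1.09]
   [ 0.66  0.64 -0.67  1.82  0.49  0.89  1.04]
   [ 0.67  0.5  -0.66  2.04  0.63  0.57  0.9 ]
   [ 0.44  0.36 -0.37  2.27  1.13  0.2   0.37]
0.65 -1
   [ 0.21  0.94 -0.01  1.18 -0.06  1.67 -1.67]
   [ 0.21  0.94 -0.02  1.35 -0.06  1.5  -1.67]
   [ 0.23  0.78 -0.06  1.51 -0.01  1.26 -1.69]
   [ 0.25  0.62 -0.11  1.72  0.05  0.99 -1.73]
   [ 0.27  0.47 -0.15  1.95  0.12  0.68 -1.79]
   [ 0.22  0.37 -0.11  2.17  0.22  0.33 -1.89]
0.65 1
   [ 0.55  1.04 -0.69  1.15  0.37  1.75  1.15]
   [ 0.57  1.05 -0.67  1.32  0.38  1.59  1.12]
   [ 0.6   0.89 -0.68  1.49  0.41  1.36  1.12]
   [ 0.64  0.72 -0.68  1.7   0.44  1.08  1.09]
   [ 0.67  0.56 -0.67  1.92  0.51  0.77  1.02]
   [ 0.64  0.43 -0.61  2.15  0.71  0.43  0.82]
```

```bash
python3 - <<'E'
from plan import *
k=.64
for nm,a,b in(("front-right top",(476,220),(467,318)),("top plate right-front",(474,217),(465,285)),("right-back top",(472,107),(558,278)),("left front top",(297,220),(430,207))):
    print(nm,tri(np.array(a)*k,np.array(b)*k))
print(grasp(.136,.65,1),grasp(.136,.65,1,.25)[0],grasp(.136,.5,1,.25)[0])
E
python3 - <<'E'
import cv2
b=cv2.imread("scene_raw0.png")[110:230,190:370];cv2.imwrite("pics/cab.png",cv2.resize(b,None,fx=4.4,fy=4.4,interpolation=cv2.INTER_CUBIC))
E
```

```text
front-right top (array([ 0.66859469, -0.16188915,  0.12159098]), np.float64(0.005908083282901997))
top plate right-front (array([ 0.65473429, -0.14921299,  0.20904681]), np.float64(0.0011628258354193692))
right-back top (array([ 0.85455501, -0.14879719,  0.18263141]), np.float64(0.00278389303578852))
left front top (array([0.65883029, 0.14566989, 0.15847516]), np.float64(0.0005823927293448346))
(array([ 0.52801757, -0.13012029,  0.09272901]), array([-0.390227  , -2.46572283, -0.13148611])) [ 0.67192048 -0.17683877  0.29174996] [ 0.64249517 -0.16728576  0.31179866]
```

View pics/cab.png

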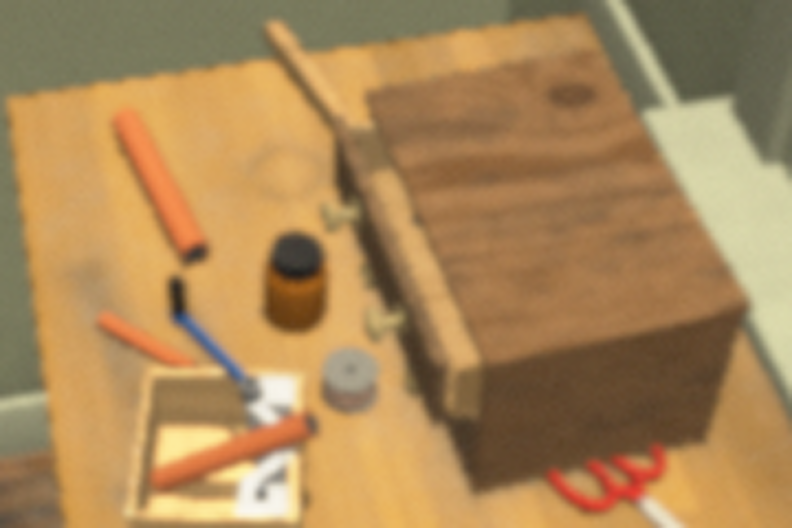

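The cabinet front is at x≈0.65 and stands about 0.18 m tall, just behind the bin. I'll keep the tilt at 0.55 rad and come straight down onto the tube's top end.

```bash
sed -i 's/OFF=.004/OFF=.001;S=.137;tau=.55;sg=1/' plan.py; python3 - <<'E'
from plan import *
from workcell import robot,planner,command_gripper
p,o=grasp(S,tau,sg); print(p,planner.ik(p,o),planner.ik(*tubepose(np.pi/2,S,tau,sg)[:2]))
up=np.array([0,0,.12])
robot.goto(p+up,o); command_gripper(.05)
print(robot.move_linear(p+[0,0,.0],o,vel=.1,until_force=6))
s=robot.get_state();print(s['time'],s['tcp_pos'],s['ft_force'],s['joint_pos'])
for n in("scene","top"):
    im=eyes.snapshot(n)[:,:,::-1]; cv2.imwrite(f"{n}_raw1.png",im)
a=cv2.resize(cv2.imread("top_raw1.png")[140:260,210:350],(460,394),interpolation=cv2.INTER_CUBIC);b=cv2.resize(cv2.imread("scene_raw1.png")[130:250,190:290],(328,394),interpolation=cv2.INTER_CUBIC)
cv2.imwrite("pics/g1.png",np.hstack([a,b]))
E
```

```text
[ 0.53058993 -0.13095541  0.0956521 ] [ 0.59124672  0.97902005 -0.67114915  1.41250107  0.38942352  1.46893941
  1.11631728] [ 0.43971611  0.35816571 -0.36680721  2.23731507  0.77766507  0.24781917
  0.718463  ]
False
4.125 [ 0.53107354 -0.13094856  0.09632409] [-0.08966005 -0.21577046  0.18628675] [ 0.59061668  0.97769167 -0.67035903  1.41200852  0.38840724  1.46880972
  1.11701116]
```

View pics/g1.png

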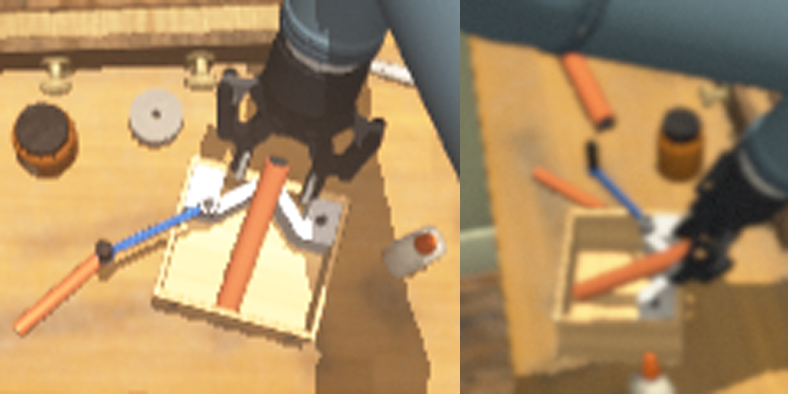

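The fingers straddle the tube's upper end (tube top at (278,165) in the left panel), clear of the V-block. Close and tip up.

```bash
python3 - <<'E'
from plan import *
from workcell import robot,command_gripper
command_gripper(0.0)
def st(m): s=robot.get_state();print(m,round(s['time'],2),np.round(s['tcp_pos'],4),np.round(s['ft_force'],1),round(s['gripper_width'],4)); return s
st("closed")
for t in np.linspace(th0,np.pi/2,7)[1:]:
    p,o,F=tubepose(t,S,tau,sg,margin=.005)
    hit=robot.move_linear(p,o,vel=.08,until_force=25); st(f"{np.degrees(t):.0f} {hit}")
    if hit: break
for n in("scene","top"):
    im=eyes.snapshot(n)[:,:,::-1]; cv2.imwrite(f"{n}_raw2.png",im)
a=cv2.resize(cv2.imread("top_raw2.png")[140:260,210:350],(460,394),interpolation=cv2.INTER_CUBIC);b=cv2.resize(cv2.imread("scene_raw2.png")[130:250,190:290],(328,394),interpolation=cv2.INTER_CUBIC)
cv2.imwrite("pics/g2.png",np.hstack([a,b]))
E
```

```text
closed 4.59 [ 0.5312 -0.1301  0.0961] [1.9 2.7 3.5] 0.0203
45 False 5.0 [ 0.541  -0.1336  0.113 ] [-0.7  0.4 -1.5] 0.0201
54 False 5.31 [ 0.541  -0.1329  0.1252] [ 0.7 -0.1 -2.4] 0.0204
63 False 5.62 [ 0.5364 -0.1311  0.1345] [ 0.7 -0.6 -1.1] 0.02
72 False 5.93 [ 0.5288 -0.1286  0.1411] [ 1.4  0.5 -2.3] 0.02
81 False 6.27 [ 0.5197 -0.1256  0.1447] [ 0.5 -0.1 -0.5] 0.02
90 False 6.71 [ 0.5106 -0.1226  0.1454] [ 0.4 -0.2 -2.3] 0.0204
```

View pics/g2.png

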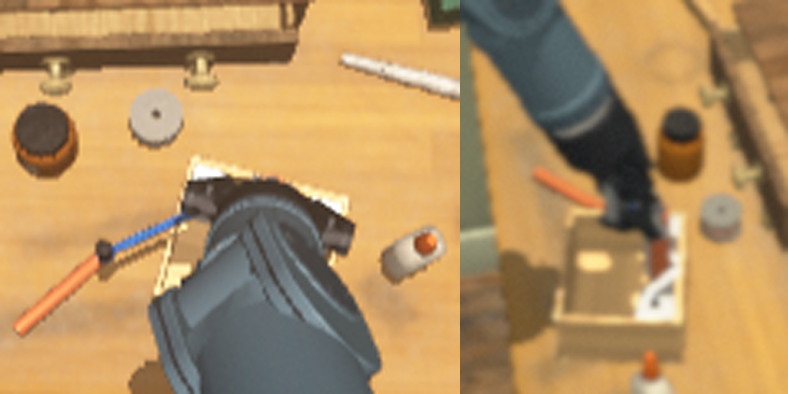

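The tube is upright in the jaws and standing in the groove's mouth (right panel, (660,260)). Now I'll seat it against the V and then on the floor.

```bash
python3 - <<'E'
from plan import *
from workcell import robot,command_gripper
def st(m): s=robot.get_state();print(m,round(s['time'],2),np.round(s['tcp_pos'],4),np.round(s['ft_force'],1),round(s['gripper_width'],4)); return s
p,o,F=tubepose(np.pi/2,S,tau,sg,margin=.005)
fx=np.r_[R@[1,0],0]
h=robot.move_linear(p+.014*fx,o,vel=.015,until_force=5); s=st(f"fwd {h}")
q=np.array(s['tcp_pos']); print("bin x of tube axis",R.T@(q[:2]-B))
h=robot.move_linear(q+[0,0,-.012],o,vel=.015,until_force=5); s=st(f"down {h}")
q=np.array(s['tcp_pos']); h=robot.move_linear(q+.006*fx,o,vel=.015,until_force=5); s=st(f"fwd2 {h}"); print(R.T@(s['tcp_pos'][:2]-B))
E
```

```text
fwd True 7.32 [ 0.5122 -0.1236  0.144 ] [-1.2  0.9  0.9] 0.0201
bin x of tube axis [ 0.03967816 -0.00049893]
down True 7.71 [ 0.5119 -0.1236  0.1406] [-2.2  1.1  5.9] 0.0196
fwd2 True 7.92 [ 0.512  -0.1236  0.1406] [-3.1  1.3  7.1] 0.0203
[ 0.03946772 -0.00047715]
```

```bash
python3 - <<'E'
from plan import *
from workcell import robot,command_gripper
command_gripper(.045)
s=robot.get_state();q=np.array(s['tcp_pos']);o=s['orientation'];z=Rn.from_rotvec(o).as_matrix()[:,2]
robot.move_linear(q-.09*z,o,vel=.1)
p,o=knob(2.46,.2,1); robot.goto(p,o)
s=robot.get_state();print(s['time'],s['tcp_pos'],s['joint_pos'])
for n in("scene","top"):
    im=eyes.snapshot(n)[:,:,::-1]; cv2.imwrite(f"{n}_raw3.png",im)
a=cv2.resize(cv2.imread("top_raw3.png")[140:260,210:350],(460,394),interpolation=cv2.INTER_CUBIC);b=cv2.resize(cv2.imread("scene_raw3.png")[130:250,190:290],(328,394),interpolation=cv2.INTER_CUBIC)
cv2.imwrite("pics/g3.png",np.hstack([a,b]))
E
```

```text
10.2417 [0.46740347 0.00979108 0.19953253] [ 0.45973735  0.36791433 -0.69049027  2.01480038  0.30713196  0.86211691
  0.03913403]
```

View pics/g3.png

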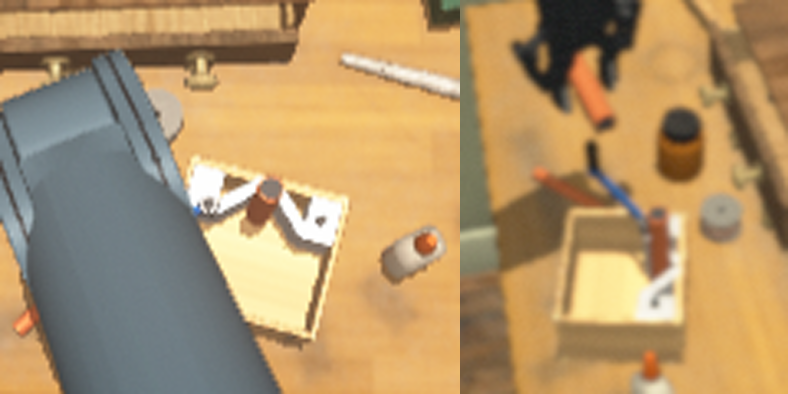

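The tube stands upright in the groove (left panel (268,190), right (658,240)) and the strap hasn't been moved. Next I'll cage the knob and swing the strap shut along its arc.

```bash
python3 - <<'E'
from plan import *
from workcell import robot,command_gripper
def st(m): s=robot.get_state();print(m,round(s['time'],2),np.round(s['tcp_pos'],4),np.round(s['ft_force'],1),round(s['gripper_width'],4),round(s['joint_pos'][6],2))
def kp(a,z=.109):
    p,_=knob(a,z,1); _,o=knob(.8*a+.25,z,1); return p,o
p,o=kp(2.46); print("down",robot.move_linear(p,o,vel=.08,until_force=5))
command_gripper(.018); st("cage")
try:
    for a in np.linspace(2.46,.0,11)[1:]:
        h=robot.move_linear(*kp(a),vel=.08,until_force=12); st(f"{a:.2f} {h}")
        if h: break
    else: h=robot.move_linear(*kp(-.07),vel=.02,until_force=5); st(f"shut {h}")
except robot.MotionError as e: print(e)
for n in("scene","top"):
    im=eyes.snapshot(n)[:,:,::-1]; cv2.imwrite(f"{n}_raw4.png",im)
a=cv2.resize(cv2.imread("top_raw4.png")[140:260,210:350],(460,394),interpolation=cv2.INTER_CUBIC);b=cv2.resize(cv2.imread("scene_raw4.png")[130:250,190:290],(328,394),interpolation=cv2.INTER_CUBIC)
cv2.imwrite("pics/g4.png",np.hstack([a,b]))
E
```

```text
down False
cage 12.01 [0.4677 0.0103 0.1091] [-0.1 -0.2  0. ] 0.018 0.11
2.21 False 12.45 [ 0.4481 -0.0021  0.1091] [ 0.1 -0.1  0.2] 0.0179 0.29
1.97 False 12.89 [ 0.4324 -0.0186  0.1091] [0.2 0.3 0.6] 0.0182 0.49
1.72 False 13.33 [ 0.4208 -0.0387  0.1091] [ 0.5 -0.4  0.5] 0.018 0.7
1.48 False 13.78 [ 0.4144 -0.061   0.1091] [-0.2 -0.5 -0.8] 0.018 0.92
1.23 False 14.22 [ 0.4136 -0.0842  0.1091] [-0.   0.8  0.1] 0.0181 1.14
0.98 False 14.66 [ 0.4185 -0.1069  0.109 ] [-0.5 -0.3  0.2] 0.018 1.36
0.74 False 15.1 [ 0.4288 -0.1277  0.109 ] [ 0.4 -0.2 -0.7] 0.0179 1.58
0.49 False 15.54 [ 0.4438 -0.1453  0.109 ] [-1.2 -0.3  0.2] 0.0179 1.78
0.25 False 15.98 [ 0.4628 -0.1588  0.1089] [0.1 0.1 0.1] 0.0184 1.99
0.00 False 16.43 [ 0.4844 -0.1673  0.1089] [-0.2  0.   0.5] 0.0181 2.18
shut True 16.73 [ 0.488  -0.1684  0.1084] [-0.4  0.2 -0.4] 0.0178 2.22
```

View pics/g4.png

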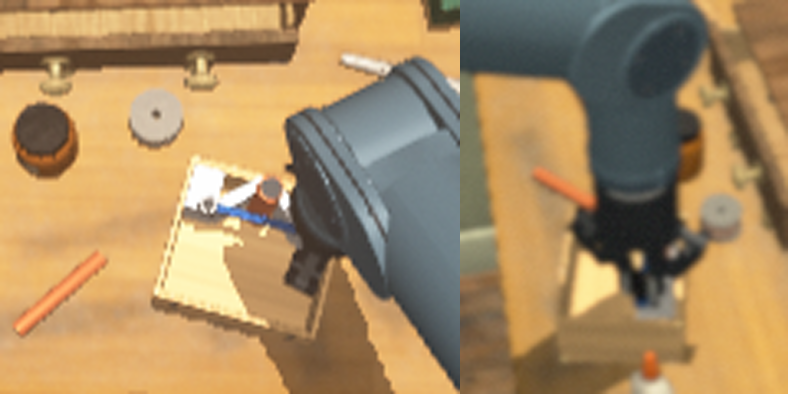

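The strap lies across the groove mouth and the tube is still upright. One firmer push to make sure it's fully shut, then release, lift and look.

```bash
python3 - <<'E'
from plan import *
from workcell import robot,command_gripper
def st(m): s=robot.get_state();print(m,round(s['time'],2),np.round(s['tcp_pos'],4),np.round(s['ft_force'],1),round(s['gripper_width'],4)); return s
p,o=knob(0,.109,1); s=st("")
fx=np.r_[R@[1,0],0]; q=np.array(s['tcp_pos']);o=s['orientation']
h=robot.move_linear(q+.01*fx,o,vel=.015,until_force=9); s=st(f"push {h}")
q=np.array(s['tcp_pos']); robot.move_linear(q-.001*fx,o,vel=.02); command_gripper(.045)
robot.move_linear(q+[0,0,.12],o,vel=.12)
robot.goto([.158,-.631,.242],[-3.1165,-.3835,.0005]); st("home")
robot.wait(.3)
for n in("scene","top"):
    im=eyes.snapshot(n)[:,:,::-1]; cv2.imwrite(f"{n}_raw5.png",im)
a=cv2.resize(cv2.imread("top_raw5.png")[150:250,230:330],(400,400),interpolation=cv2.INTER_CUBIC);b=cv2.resize(cv2.imread("scene_raw5.png")[150:250,195:295],(400,400),interpolation=cv2.INTER_CUBIC)
cv2.imwrite("pics/g5.png",np.hstack([a,b]))
E
```

```text
16.83 [ 0.488  -0.1686  0.1083] [ 0.7  0.8 -0.3] 0.0181
push True 17.15 [ 0.4879 -0.1686  0.1077] [ 0.4 -0.4 -0.5] 0.0182
home 20.97 [ 0.1591 -0.6302  0.2411] [-0.   0.4  0.2] 0.0449
```

View pics/g5.png

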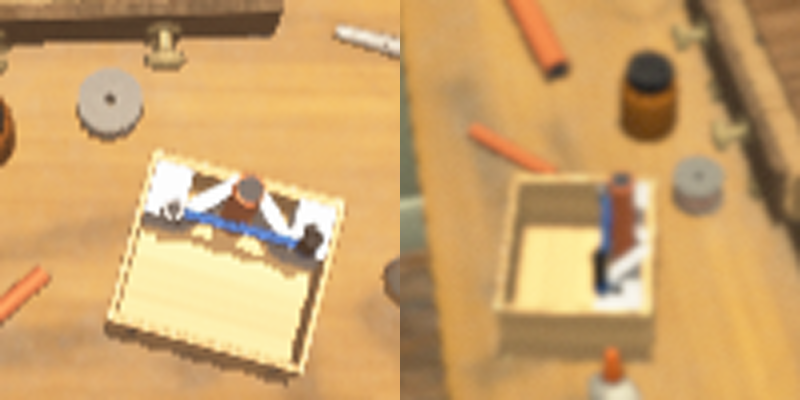

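The tube is upright in the groove (left (250,188), right (622,215)). The strap runs across its front from the hinge (173,210) to the knob (312,236). A quick numeric check before handing in.

```bash
python3 - <<'E'
from plan import *
from workcell import finish_job
T=lambda u,v:np.array([230+(u+.5)/4-.5,150+(v+.5)/4-.5]);Sx=lambda u,v:np.array([195+(u-400+.5)/4-.5,150+(v+.5)/4-.5])
for nm,z,a,b in(("knob",.125,T(312,232),Sx(601,254)),("tubetop",.155,T(249,187),Sx(622,180))):
    for n,q in(("top",a),("scene",b)): X=onz(n,q,z);print(nm,n,R.T@(X[:2]-B))
A=cv2.imread("top_raw0.png");D=cv2.absdiff(A,cv2.imread("top_raw5.png")).max(2)>40
D=cv2.morphologyEx(D.astype(np.uint8),cv2.MORPH_OPEN,np.ones((2,2)))
n,_,s,_=cv2.connectedComponentsWithStats(D);print(s[1:][s[1:,4]>5])
finish_job()
E
```

```text
knob top [ 0.02880866 -0.04990874]
knob scene [ 0.02546606 -0.04746623]
tubetop top [ 0.04203993 -0.00101062]
tubetop scene [0.04027786 0.00282903]
[[ 289  188   10   14   85]
 [ 277  200   35   15  171]
 [ 240  204   32   23  204]
 [ 265  209    5    5   15]
 [ 275  209   24   27  227]
 [ 301  218    5    3   13]
 [ 270  308   18   26  294]
 [ 255  335   47   47 1393]
 [ 345  342  167   42 4335]
 [ 296  379    5    5   18]
 [ 212  381    7    3   16]]
the job is handed in; nothing more can be done
```

The copper tube is standing upright in the V-groove with the blue strap shut in front of it. I handed the job in at about 21 s on the robot's clock (limit 59 s).

- **Strap at the start:** it was at about 2.46 rad, clear of the tube, so I didn't need to swing it aside first.
- **Tube:** I gripped it near its top end and tipped it up with its foot kept low in the bin. I then pushed it into the V and lowered it until each contact was felt, and released it.
- **Closing the strap:** I caged the black knob between the fingers and swung it along its arc to the shut stop. A second push met resistance straight away without moving.

**Last checks:**

| Point | Measured, bin x, y (mm), two views | Target (mm) |
|---|---|---|
| Tube top | (42, −1) and (40, +3) | (40.4, 0) |
| Knob | (29, −50) and (25.5, −47.5) | (24, −50) |

- **Disagreement:** the two views differ by about 4 mm. The knob reads up to 5 mm past shut, which fits the offset between the views and my bin estimate. I judged the strap shut mainly from that second push.
- **Heights:** triangulated heights came out about 5 mm too high at the start, so I corrected them with the given rim height.
- **Bystanders:** comparing the top picture before and after, the only changes were at the bin, tube and strap, and where the arm stands.

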